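# Hold a chisel blank in the belt grinder's guard slot

### The job

The small enclosed belt grinder is being set up for the next blank. First slide the shutter on top of its guard box fully open so that the slot is clear, then take the middle-width chisel blank out of the wooden rack by its handle and lower it, steel first, straight down through the slot until about half of its steel blade is inside. Finish while still holding it there, upright and still, hanging from the gripper and not forced against the box; leave the other two blanks standing in the rack.

Things in the scene. Friction and masses are not known exactly. Their poses are not given: they have to be found in the camera images.
- guard: Grey guard box of a small belt grinder, fixed to the bench: 150 (x) x 220 (y) x 90 mm high, hollow, with a clear panel on its +x side and a dark motor (76 mm diameter, 105 mm long, topped by a switch box reaching 91 mm high) on its +y end. Origin: centre of the underside, z up. Two low shutter tracks, 6 mm high, run along its y on the top plate.
- slot (a point): Centre of the slot in the guard box's top plate, at the level of the plate's upper face (90 mm above the bench), axes as the box's. The slot is 28 mm long along y and 10 mm wide along x, through an 8 mm thick plate, with a 3 mm 45 degree lead-in all round its upper edge; the cavity below is open to 82 mm beneath the plate's upper face.
- shutter (a joint): Sliding steel shutter on the box's top, m along the box's +y: 0 = closed (covers the slot), 0.06 = fully open against its stop. It starts nearly closed, is moved by its grip with about 2 to 3 N and stays where it is left. Its plate tops out 4 mm above the box's top.
- shutter_grip (a point): Centre of the top of the shutter's upright black grip, a post 20 x 20 mm with sides along the box's axes, 36 mm tall above the shutter plate (its top is 40 mm above the box's top). It moves with the shutter; when closed it is 50 mm to +y of the slot's centre.
- rack: Wooden rack fixed to the bench, 56 (x) x 250 (y) x 42 mm high, on a 70 x 270 mm foot board. Origin: centre of the underside, z up. Three pockets, 75 mm apart along its y, each 12 (x) x 42 mm (y) and 30 mm deep; one chisel blank stands loosely in each, in any order, handle up, width along the rack's y.
- middle_blank: The middle-width chisel blank, the one to use, about 0.16 kg (may differ by a third). Square-ended steel blade 8 mm thick (x) x 26 mm wide (y) x 75 mm long, then a flat-sided wooden handle 20 mm (x) x 30 mm (y) x 70 mm long, 145 mm in all. Origin: centre of the blade's lower end; z points up along it to the handle, which runs from z = 75 to z = 145 mm. Same shape when turned half round about z.
- wide_blank: The widest chisel blank: as the middle one but blade 38 mm and handle 42 mm wide. To be left in the rack. Origin: centre of the blade's lower end.
- narrow_blank: The narrowest chisel blank: as the middle one but blade 16 mm and handle 20 mm wide. To be left in the rack. Origin: centre of the blade's lower end.
Mind the look-alikes: they are no part of the job. What is shaped like the middle_blank but blue, green or pink is not meant.

How it is judged:
By the outcome, as a careful person would: the job done as asked, in the order asked, and still so for the second after the job is handed in, while the arm keeps its last pose, push and grip.
It also fails if it takes over 59 s, if anything falls off the work surface, if the arm or the gripper's body presses on something with over 40 N, if the wrist force passes 120 N, or if a joint passes its speed limit or range.

### The arm

A 7-joint arm with a two-finger parallel gripper is mounted at the origin on the work surface. World frame = base frame: x ahead of the robot, y to its left, z up, the work surface at z = 0. Lengths are in mm, angles in rad, forces in N, time in s.
With the tool pointing down it reaches from about 400 to 875 mm from the base axis. Payload 19.3 kg.
Tool frame: the origin (TCP) lies at the very end of the fingers, on their centre line; the grasp point (between the pads) lies 19 mm behind it (grip_point_offset is the z of the grasp point in the tool frame, in mm); z points along the fingers, x is the direction in which the jaws open and shut, and the axes are right-handed (so a half turn about z gives the same grasp; the last joint's range is limited). The gripper opens to 85 mm and grips with 20 to 120 N. Pads are 22 mm wide; open, the fingers measure 114 mm over their backs; the gripper's body (76 mm by 85 mm) begins 54 mm behind the grasp point. The pads swing forward as they close: fully open they stand 13 mm farther back than shut.
Start: joints at [1.032, 0.521, -0.036, 1.599, 0.021, 1.021, -0.113], TCP at [282.357, -557.574, 231.291] pointing down, gripper open.
Joint ranges: [-2.91, 2.91], [-0.3, 2.13], [-1.5, 1.42], [0.17, 2.43], [-1.26, 4.41], [0.16, 1.93], [-2.52, 2.52]. Speed limits (rad/s): [1.89, 1.89, 2.39, 2.39, 3.01, 3.01, 3.01].

### API

Orientations are given as a 3x3 rotation matrix whose columns are the frame's x, y, z axes.
In Python, from workcell import movep, movel, goto_joints, open_gripper, clamp, wait, inverse_kinematics, read_state, camera, PlanningError, finish_job, grip_point_offset gives the robot as it stands. Calls block until the motion is done:
- movep(position, orientation): joint-space move of the TCP to a pose.
- movel(position, frame=None, max_speed=150, guard=None): straight line of the TCP; frame=None keeps the orientation; max_speed is the mean speed in mm/s. With guard (N) it stops when the force on the tool has changed by that much, and returns True; else False.
- goto_joints(angles): joint-space move.
- open_gripper() and clamp(): open the fingers fully, or close them until they stop; the grip force is fixed at half the most.
- wait(seconds).
- inverse_kinematics(position, orientation): joint angles nearest the present ones, or None.
- read_state(): the state.
- camera(name): name is "scene" or "side" or "wrist"; returns a dict with "image" (400x640x3 uint8, blue, green, red), "range_z" (400x640 float32, mm along the optical axis (not along the pixel's ray), 0 where there is no reading), "fx", "fy", "cx", "cy" (pixels), "dist_coeffs" ([k1, k2, p1, p2, k3] as OpenCV has them; the pictures are not rectified), "cam_to_world" (4x4, takes a point from camera to world coordinates). Camera axes: x right, y up, looking along -z (the intrinsics and any distortion apply to the point x, -y, -z); pixel columns grow to the right and rows downward; lengths in mm; the calibration is good to about 2 mm. A picture is of the moment at which its call begins.
A pose or a line that the arm cannot do raises PlanningError and nothing moves.
- finish_job(): hands the job in, once; it reports no verdict.
The state is a dict: "time": time; "qpos": joint angles; "qvel": joint speeds; "joint_efforts": joint torques, N m; "eef_pos": TCP position; "tool_rot": TCP orientation; "ft_force": force on the tool from outside, world axes, zero at the start; "torque": the same for the moment, N m; "finger_gap": finger opening in mm.
Only numpy, scipy, OpenCV 4.12 (cv2) and the standard library are available. Lean on these libraries where they do the work, as an engineer would, in place of code of your own. Each camera call takes 0.05 s, during which the arm holds its last target.

## Working session

There is one attempt and no reset: what is moved stays moved. The work goes in short steps, each a Python script; the robot and the scene stay as the last script left them, time stands still between calls to the robot, and variables do not carry over. Pictures are saved under pics/ and viewed, and the job is handed in when it is done.

```bash
ls; mkdir -p pics; python3 - <<'E'
from workcell import *
import cv2, numpy as np, pickle
s=read_state(); print(s['time'],s['eef_pos'],s['tool_rot'],s['finger_gap'],grip_point_offset)
for n in ['scene','side','wrist']:
    c=camera(n); cv2.imwrite(f'pics/{n}0.png',c['image']); pickle.dump(c,open(f'pics/{n}0.pkl','wb'))
    print(n,c['fx'],c['cx'],c['cy'],c['dist_coeffs'],np.round(c['cam_to_world'],3).tolist())
E
```

```text
pics
0.0 [ 282.20774427 -557.2868224   230.74494597] [[ 4.51819492e-01 -8.92109195e-01 -5.74537928e-04]
 [-8.92108694e-01 -4.51819850e-01  9.49740864e-04]
 [-1.10686020e-03  8.34388449e-05 -9.99999384e-01]] 85.21699569710023 -18.700000000000003
scene 495.9027138526393 312.72168626385826 196.9134962816705 [-0.02719854  0.          0.          0.          0.        ] [[0.472, -0.638, 0.608, 1182.704], [0.881, 0.348, -0.32, -437.191], [-0.007, 0.687, 0.726, 878.374], [0.0, 0.0, 0.0, 1.0]]
side 422.2239911625627 325.0553436005276 197.55524505177218 [-0.04563322  0.          0.          0.          0.        ] [[-0.969, 0.157, -0.189, 325.575], [-0.246, -0.642, 0.726, 625.566], [-0.007, 0.75, 0.661, 784.078], [0.0, 0.0, 0.0, 1.0]]
wrist 326.3366846300253 316.76068961738554 195.97981825717778 [-0.04016029  0.          0.          0.          0.        ] [[0.452, 0.848, 0.275, 353.019], [-0.892, 0.431, 0.138, -520.795], [-0.001, -0.308, 0.951, 374.297], [0.0, 0.0, 0.0, 1.0]]
```

View pics/scene0.png

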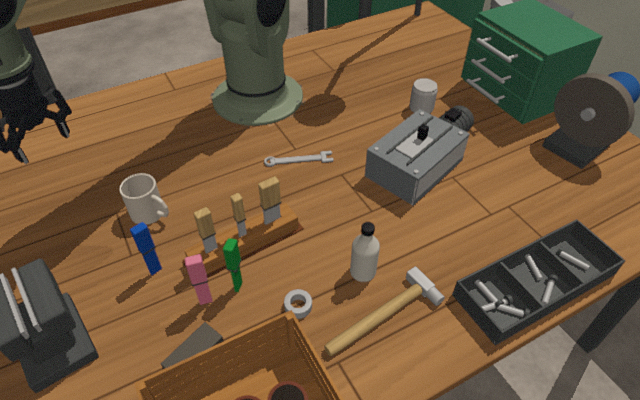

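View pics/side0.png

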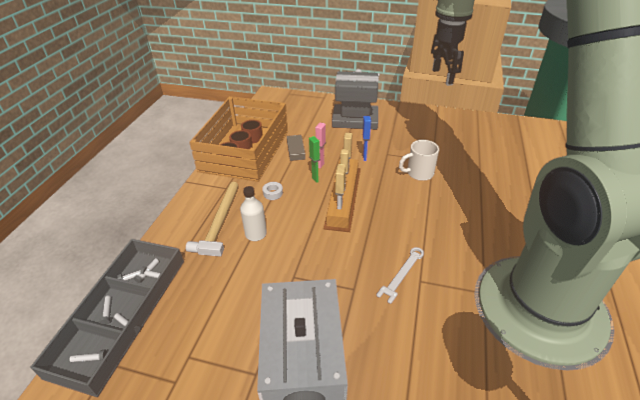

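The scene shows the guard box around (415,155) with its grip at (423,131). The rack is around (240,240), with wooden handles at (205,220), (238,205) and (270,190). The blue, pink and green look-alikes stand close by. Next I'll get coordinates.

```bash
cat > h.py <<'E'
import numpy as np, cv2, pickle
def cloud(c):
    K=np.array([[c['fx'],0,c['cx']],[0,c['fy'],c['cy']],[0,0,1.]])
    v,u=np.mgrid[0:400,0:640]
    p=cv2.undistortPoints(np.stack([u.ravel(),v.ravel()],1).astype(float)[:,None],K,np.array(c['dist_coeffs']))[:,0]
    z=c['range_z'].ravel().astype(float)
    P=np.stack([p[:,0]*z,-p[:,1]*z,-z],1)
    T=c['cam_to_world']; W=P@T[:3,:3].T+T[:3,3]
    W[z<=0]=np.nan
    return W.reshape(400,640,3)
def load(n): return pickle.load(open(f'pics/{n}.pkl','rb'))
E
python3 - <<'E'
from h import *
for n in ['scene0','side0']:
    W=cloud(load(n)); print(n)
    pts=dict(scene0=[(205,212),(238,200),(270,184),(423,128),(400,140),(375,155),(430,180),(300,158),(197,262),(232,243),(142,230),(142,190),(368,230),(293,230)],
     side0=[(300,322),(340,172),(345,155),(348,137),(300,345),(270,290),(330,290),(335,225)])[n]
    for u,v in pts: print((u,v),np.round(W[v,u],0))
# top-down height map merged
    g=W.reshape(-1,3); m=(g[:,2]>10)&(g[:,0]>200)&(g[:,0]<900)&(g[:,1]>-600)&(g[:,1]<500); g=g[m]
    im=np.zeros((550,350,3),np.uint8)
    o=np.argsort(g[:,2]); g=g[o]
    col=cv2.applyColorMap(np.clip(g[:,2]*1.6,0,255).astype(np.uint8)[:,None],cv2.COLORMAP_JET)[:,0]
    im[((500-g[:,1])/2).astype(int).clip(0,549),((g[:,0]-200)/2).astype(int).clip(0,349)]=col
    cv2.imwrite(f'pics/top_{n}.png',im)
a=[cv2.imread(f'pics/top_{n}.png') for n in('scene0','side0')]
cv2.imwrite('pics/top.png',np.hstack(a))
E
```

```text
scene0
(205, 212) [ 516. -324.  160.]
(238, 200) [ 515. -255.  157.]
(270, 184) [ 505. -180.  157.]
(423, 128) [481. 232. 129.]
(400, 140) [462. 183.  97.]
(375, 155) [469. 107.  86.]
(430, 180) [566. 206.  40.]
(300, 158) [317. -18.  10.]
(197, 262) [ 611. -376.  144.]
(232, 243) [ 601. -304.  145.]
(142, 230) [ 486. -445.  143.]
(142, 190) [ 265. -414.   38.]
(368, 230) [701. -66. 152.]
(293, 230) [ 521. -141.    4.]
side0
(300, 322) [474. 238. 128.]
(340, 172) [ 493. -165.  155.]
(345, 155) [ 497. -243.  150.]
(348, 137) [ 506. -320.  154.]
(300, 345) [469. 260.  89.]
(270, 290) [561. 161.  92.]
(330, 290) [446. 131.  89.]
(335, 225) [ 495. -128.    9.]
```

View pics/top.png

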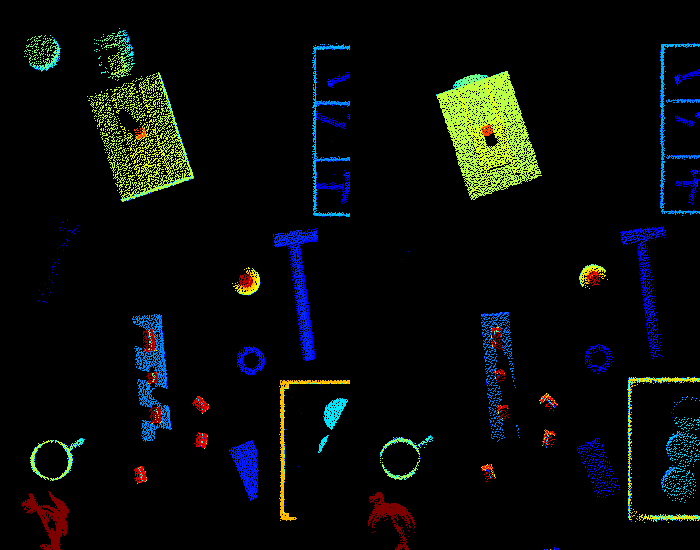

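```bash
cat >> h.py <<'E'
from scipy.optimize import minimize
def rectfit(xy,L,Wd,th0,tail=0.5):
    # fit fixed-size rectangle (Wd along local x, L along local y) to points: robust extents
    best=None
    for th in np.deg2rad(np.arange(-15,15.1,0.25))+th0:
        R=np.array([[np.cos(th),-np.sin(th)],[np.sin(th),np.cos(th)]])
        q=xy@R
        lo=np.percentile(q,tail,0);hi=np.percentile(q,100-tail,0)
        a=np.prod(hi-lo)
        if best is None or a<best[0]: best=(a,th,R@((lo+hi)/2),hi-lo)
    return best
E
python3 - <<'E'
from h import *
for n in ['scene0','side0']:
    W=cloud(load(n)); g=W.reshape(-1,3); print(n)
    m=(abs(g[:,2]-90)<6)&(g[:,0]>360)&(g[:,0]<620)&(g[:,1]>80)&(g[:,1]<400)
    P=g[m]; im=m.reshape(400,640).astype(np.uint8)
    k,l,st,_=cv2.connectedComponentsWithStats(im); i=1+np.argmax(st[1:,4]); 
    P=W[l==i]
    for t in(.3,1): 
        b=rectfit(P[:,:2],220,150,np.deg2rad(15),t); print('guard',np.rad2deg(b[1]),b[2],b[3],P[:,2].mean())
    r=cv2.minAreaRect(P[:,:2].astype(np.float32)); print(r)
    m=(abs(g[:,2]-42)<5)&(g[:,0]>430)&(g[:,0]<580)&(g[:,1]>-400)&(g[:,1]<-110)
    P=g[m]; b=rectfit(P[:,:2],250,56,np.deg2rad(0),.5); print('rack',np.rad2deg(b[1]),b[2],b[3],P[:,2].mean())
    # handles: tops
    for nm,(x,y) in dict(A=(510,-325),B=(505,-253),C=(500,-175)).items():
        m=(g[:,2]>100)&(abs(g[:,0]-x)<32)&(abs(g[:,1]-y)<35)&(g[:,2]<170); P=g[m]
        print(nm,m.sum(),np.percentile(P[:,2],98)); T=P[P[:,2]>np.percentile(P[:,2],98)-6]
        print('  top',len(T),T.mean(0).round(1),np.ptp(T[:,:2],axis=0).round(1),' all ext',np.percentile(P,1,0).round(),np.percentile(P,99,0).round())
E
```

```text
scene0
guard 18.25 [481.28945203 225.47166647] [151.17064738 221.58918594] 90.94903548029389
guard 17.5 [482.14798161 225.4707591 ] [148.89331003 218.88450139] 90.94903548029389
((480.6494445800781, 226.406494140625), (153.25424194335938, 228.01840209960938), 18.34152603149414)
rack 5.0 [ 503.90550066 -254.85517759] [ 58.58921766 247.46775776] 42.695146925686515
A 426 159.81747009924243
  top 129 [ 511.9 -330.7  157.4] [23.6 31.1]  all ext [ 501. -345.  101.] [ 523. -315.  160.]
B 285 159.1893071752655
  top 81 [ 505.6 -256.   157.1] [21.9 19.9]  all ext [ 496. -266.  101.] [ 515. -246.  160.]
C 519 159.51823961166758
  top 156 [ 498.7 -181.8  157.3] [23.9 42.7]  all ext [ 487. -202.  101.] [ 509. -160.  160.]
side0
guard 18.25 [478.49376746 228.96468089] [148.93452856 219.62045833] 89.72501738420992
guard 17.75 [478.15682938 229.92864337] [146.79574628 216.48614868] 89.72501738420992
((478.26611328125, 228.70843505859375), (150.97817993164062, 222.27725219726562), 18.200551986694336)
rack 5.0 [ 500.25689282 -251.7432544 ] [ 55.75769339 250.06412304] 40.899285583984835
A 149 157.22308742933956
  top 50 [ 506.2 -324.5  155.1] [21.  30.4]  all ext [ 496. -340.  101.] [ 516. -310.  157.]
B 135 157.6741664810477
  top 41 [ 500.5 -250.8  155.2] [20.2 20.6]  all ext [ 490. -262.  102.] [ 509. -240.  158.]
C 252 157.76850007397596
  top 93 [ 493.5 -175.7  155.4] [23.4 42.1]  all ext [ 483. -197.  101.] [ 503. -156.  158.]
```

Blank A at about (509,-328) has a 30 mm wide handle, so it's the middle one. B measures 20 mm and C 42 mm. Now I'll look down on the guard with the wrist camera.

```bash
cat >> h.py <<'E'
def Rt(yaw,flip=False):
    # tool down, tool x along yaw (or opposite)
    a=yaw+(np.pi if flip else 0)
    x=np.array([np.cos(a),np.sin(a),0]);z=np.array([0,0,-1.]);return np.stack([x,np.cross(z,x),z],1)
E
python3 - <<'E'
from h import *
from workcell import *
th=np.deg2rad(18.2); yb=np.array([-np.sin(th),np.cos(th)])
g=np.array([478.,234])
for f in(0,1):
    print(f,inverse_kinematics(list(g-yb*35)+[120],Rt(th,f)),inverse_kinematics(list(g+yb*30)+[120],Rt(th,f)),inverse_kinematics([509,-328,140],Rt(np.deg2rad(5),f)))
q=[inverse_kinematics(list(g-yb*35)+[z],Rt(th,f)) is not None for f in(0,1) for z in (120,200,250,300)]
print(q)
E
```

```text
0 [ 0.02507211  0.61868189 -0.7272055   1.92375355  0.56022022  0.81186674
 -0.69203717] [-0.00699531  0.67991977 -0.87088472  1.89733061  0.67031782  0.88533657
 -0.9000596 ] [ 0.70345204  0.61449093 -0.33350283  1.72140378  0.25430758  0.84837792
  0.34466098]
1 [-1.13887238  0.77247443  0.96627327  1.98168984 -0.85623481  0.86358206
 -2.51653749] [-1.32356442  0.90299991  1.13904344  1.96239509 -1.01092204  1.00030043
 -2.5051695 ] [ 0.21899249  0.63310734  0.37886733  1.74891366 -0.30461114  0.81778735
 -2.31300146]
[True, True, True, True, True, True, True, True]
```

```bash
python3 - <<'E'
from h import *
from workcell import *
th=np.deg2rad(18.2); yb=np.array([-np.sin(th),np.cos(th)])
g=np.array([478.,234])
movep(list(g-yb*45)+[210],Rt(th)); clamp()
s=read_state(); print(s['time'],s['eef_pos'],s['finger_gap'],s['ft_force'])
c=camera('wrist'); cv2.imwrite('pics/w1.png',c['image']); pickle.dump(c,open('pics/w1.pkl','wb'))
E
```

```text
3.6583 [492.06889715 191.25498664 209.99938613] -0.09456761524006636 [0.54112438 0.67185566 0.05864315]
```

View pics/w1.png

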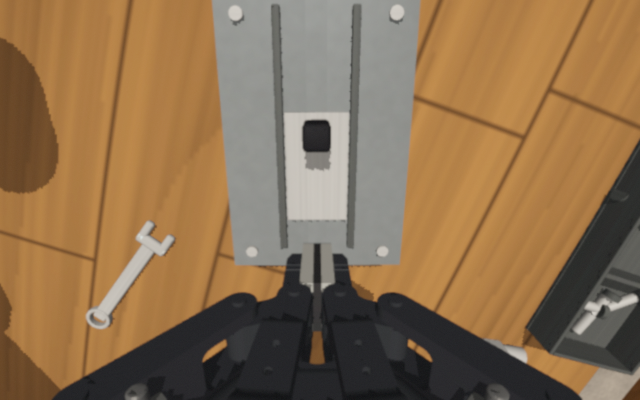

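The wrist picture shows the shutter plate spanning rows 112–220 between the tracks, with the black grip at (316,135). I'll measure it now.

```bash
python3 - <<'E'
from h import *
c=load('w1'); W=cloud(c); th=np.deg2rad(18.2)
R=np.array([[np.cos(th),-np.sin(th)],[np.sin(th),np.cos(th)]])
sub=W[90:260,200:430].reshape(-1,3)
G=sub[(sub[:,2]>124)&(sub[:,2]<140)]
l=G[:,:2]@R; lo,hi=np.percentile(l,1,0),np.percentile(l,99,0)
print('grip',len(G),G[:,2].mean(),hi-lo,(lo+hi)/2,R@((lo+hi)/2))
for n in('scene0','side0'):
    g=cloud(load(n)).reshape(-1,3); m=(g[:,2]>124)&(g[:,2]<140)&(abs(g[:,0]-478)<25)&(abs(g[:,1]-234)<25); G=g[m]; l=G[:,:2]@R
    lo,hi=l.min(0),l.max(0); print(n,len(G),hi-lo,(lo+hi)/2,R@((lo+hi)/2))
# box edges in wrist view
for v in (150,200,240):
    row=W[v]; m=abs(row[:,2]-90)<4; u=np.where(m)[0]; print(v,u.min(),u.max(),(row[u[[0,-1]],:2]@R).round(1).tolist())
P=W.reshape(-1,3); P=P[abs(P[:,2]-90)<4]; print('top z',P[:,2].mean()); l=P[:,:2]@R; print(np.percentile(l,[.2,99.8],axis=0))
for t in (17.5,18,18.2,18.5,19):
    a=np.deg2rad(t);Q=np.array([[np.cos(a),-np.sin(a)],[np.sin(a),np.cos(a)]]); l=P[:,:2]@Q; print(t,np.ptp(np.percentile(l,[.2,99.8],axis=0),axis=0))
white=np.all(c['image'][:,:,:]>185,2); k,lab,st,_=cv2.connectedComponentsWithStats(white.astype(np.uint8)); 
for i in range(1,k):
    if st[i,4]>1500:
        P=W[lab==i]; l=P[:,:2]@R; print('white',st[i],np.median(P[:,2]),np.nanpercentile(l,[.5,99.5],axis=0).round(1).tolist())
E
```

```text
grip 844 130.45102588416592 [19.20299271 19.71100559] [527.31945648  77.02415247] [476.8814135  237.87107161]
scene0 58 [21.47459052 21.84958187] [529.00038175  73.35210841] [479.6251531  234.90774404]
side0 112 [19.83212721 18.4780227 ] [525.63504836  78.71674077] [474.75261843 238.95288372]
150 225 408 [[453.1, 61.9], [601.8, 62.2]]
200 229 404 [[453.1, 19.1], [601.9, 19.7]]
240 233 401 [[453.6, -18.3], [602.6, -18.2]]
top z 90.96529787976175
[[452.5958577  -41.89926379]
 [602.3085237  170.76841606]]
17.5 [150.98460271 213.04107653]
18 [149.99909054 212.71797563]
18.2 [149.71266599 212.66767985]
18.5 [149.45887205 212.66751025]
19 [149.82380432 213.07742954]
white [ 286  113   61  106 4017] nan [[504.3, 5.1], [551.0, 90.7]]
```

```bash
python3 - <<'E'
from h import *
from workcell import *
th=np.deg2rad(18.3); yb=np.array([-np.sin(th),np.cos(th)])
g=np.array([476.9,237.9])
s0=g-yb*38
movel(list(s0)+[150],Rt(th)); movel(list(s0)+[108],max_speed=100,guard=15)
print(read_state()['time'],read_state()['ft_force'])
r=movel(list(g+yb*55)+[108],max_speed=40,guard=12)
s=read_state(); d=(np.array(s['eef_pos'][:2])-g)@yb; print(r,s['time'],s['eef_pos'],d,s['ft_force'])
movel(list(np.array(s['eef_pos'][:2])-yb*8)+[108]); 
p=np.array(s['eef_pos'][:2])-yb*8
movel(list(p)+[210],max_speed=250)
c=camera('wrist'); cv2.imwrite('pics/w2.png',c['image']); pickle.dump(c,open('pics/w2.pkl','wb'))
for n in ['side','scene']:
  c=camera(n); pickle.dump(c,open(f'pics/{n}2.pkl','wb'));cv2.imwrite(f'pics/{n}2.png',c['image'])
print(read_state()['time'])
E
```

```text
4.8333 [ 0.64046662 -0.83163534  0.50933135]
True 6.45 [466.16509008 269.48824766 107.70640808] 33.36136785563041 [ 2.2521227  -3.48725187  2.48953235]
7.4083
```

View pics/w2.png

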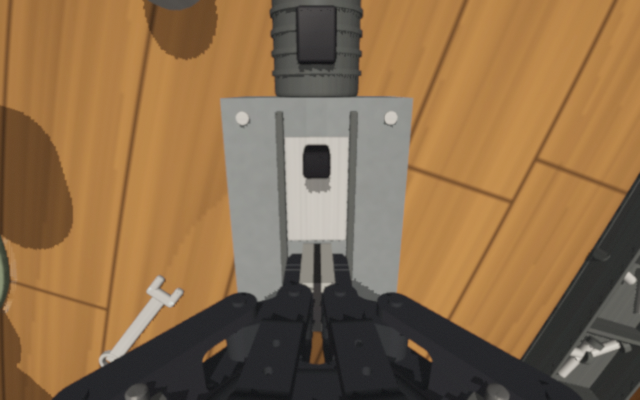

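View pics/side2.png

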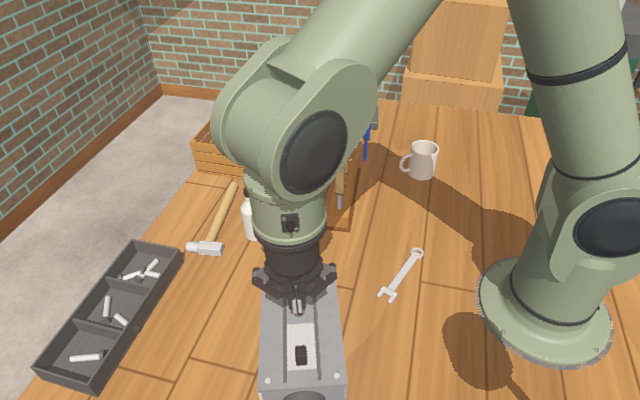

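```bash
cat >> h.py <<'E'
def R2(deg):
    t=np.deg2rad(deg); return np.array([[np.cos(t),-np.sin(t)],[np.sin(t),np.cos(t)]])
E
python3 - <<'E'
from h import *
R=R2(18.3)
c=load('w2'); W=cloud(c)
sub=W[90:260,250:400].reshape(-1,3)
G=sub[(sub[:,2]>124)&(sub[:,2]<140)]; l=G[:,:2]@R; lo,hi=np.percentile(l,1,0),np.percentile(l,99,0)
print('grip',len(G),hi-lo,(lo+hi)/2, 'before',np.array([476.9,237.9])@R)
P=W.reshape(-1,3); P=P[abs(P[:,2]-90.9)<3]; l=P[:,:2]@R; print('box',np.percentile(l,[.2,99.8],axis=0))
# slot via side cam
for n in('side2','scene2','w2'):
    W=cloud(load(n)); P=W.reshape(-1,3); l=np.c_[P[:,:2]@R,P[:,2]]
    m=(abs(l[:,0]-527.5)<16)&(l[:,1]>-35)&(l[:,1]<70)&(l[:,2]<87)&(l[:,2]>0)
    q=l[m]; print(n,m.sum(), np.percentile(q,[2,50,98],axis=0).round(1).tolist() if m.sum() else '')
im=load('side2')['image'][280:390,240:370]; cv2.imwrite('pics/c.png',cv2.resize(im,None,fx=5,fy=5,interpolation=cv2.INTER_CUBIC))
E
```

```text
grip 760 [19.68541663 18.31559284] [527.31954772 131.89924824] before [527.47981556  76.12531888]
box [[452.99362899  -5.61920092]
 [602.4107649  240.0108702 ]]
side2 48 [[511.7, -20.9, 7.1], [525.8, 32.4, 86.2], [543.0, 53.8, 87.0]]
scene2 10 [[520.1, 10.7, 81.1], [522.6, 30.7, 85.9], [530.2, 36.4, 86.9]]
w2 0
```

View pics/c.png

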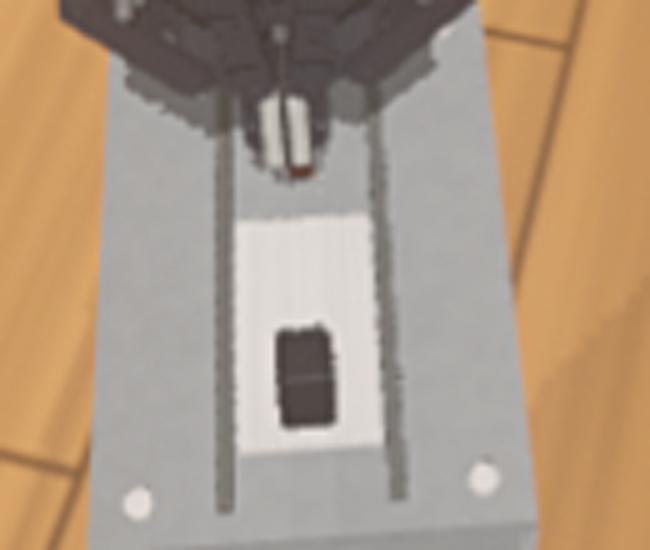

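```bash
python3 - <<'E'
from h import *
from workcell import *
R=R2(18.3)
p=R@np.array([527.4,-35]); movep(list(p)+[200],Rt(np.deg2rad(18.3)))
c=camera('wrist'); cv2.imwrite('pics/w3.png',c['image']); pickle.dump(c,open('pics/w3.pkl','wb'))
for n in ['side','scene']:
  c=camera(n); pickle.dump(c,open(f'pics/{n}3.pkl','wb'));cv2.imwrite(f'pics/{n}3.png',c['image'])
print(read_state()['time'])
im=load('side3')['image'][280:390,240:370]; im2=load('scene3')['image'][90:200,350:480]
cv2.imwrite('pics/c.png',cv2.resize(np.hstack([im,im2]),None,fx=3,fy=3,interpolation=cv2.INTER_CUBIC))
E
```

```text
8.1667
```

View pics/c.png

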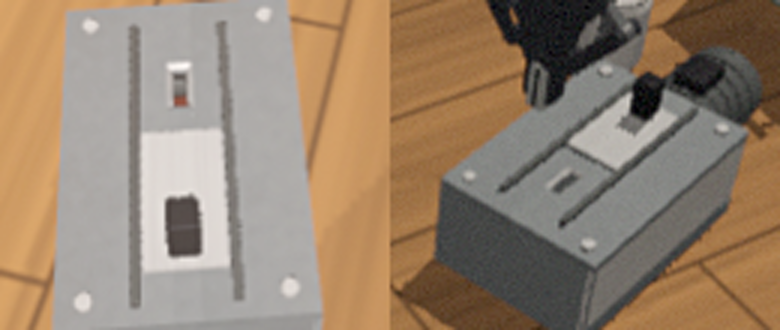

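View pics/w3.png

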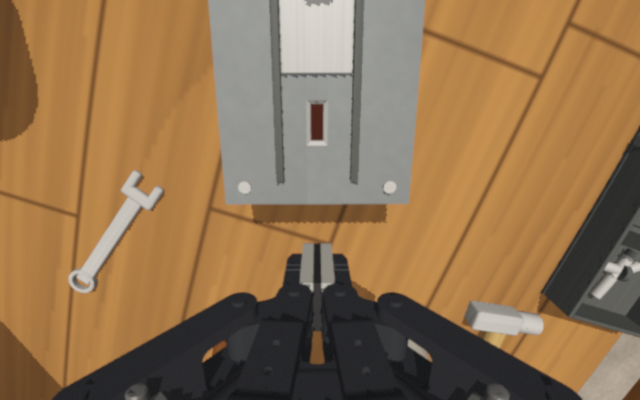

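The wrist picture shows the slot at (317,122), clear, with the shutter plate ending at row 75. The side and scene views also show it open.

```bash
cat >> h.py <<'E'
def ray(c,u,v,z):
    K=np.array([[c['fx'],0,c['cx']],[0,c['fy'],c['cy']],[0,0,1.]])
    p=cv2.undistortPoints(np.array([[[u,v]]],float),K,np.array(c['dist_coeffs']))[0,0]
    T=c['cam_to_world']; d=T[:3,:3]@np.array([p[0],-p[1],-1]); o=T[:3,3]
    return (o+d*(z-o[2])/d[2])
E
python3 - <<'E'
from h import *
R=R2(18.3)
c=load('w3'); im=c['image'].astype(int)
red=(im[:,:,2]-im[:,:,0]>35); sub=np.zeros_like(red); sub[90:150,300:335]=1
red&=sub; v,u=np.where(red); print('dark red',u.min(),u.max(),v.min(),v.max())
print('inner rim at z82..90: ')
cor=[(u.min()-.5,v.min()-.5),(u.max()+.5,v.max()+.5)]
for z in(82,90): print(z,[(ray(c,*k,z)[:2]@R).round(1).tolist() for k in cor])
x=im[122,295:340].sum(1); print(x.tolist()); x=im[92:155,316].sum(1); print(x.tolist())
W=cloud(c); 
G=W[:80,250:400].reshape(-1,3)
P=W.reshape(-1,3);P=P[abs(P[:,2]-90.5)<3]; l=P[:,:2]@R; print('box',np.percentile(l,[.3,99.7],axis=0),P[:,2].mean())
ed=ray(c,316,75,94)[:2]@R; print('shutter edge',ed)
big=cv2.resize(c['image'][60:180,260:380],None,fx=5,fy=5,interpolation=cv2.INTER_NEAREST); cv2.imwrite('pics/c2.png',big)
for n in('side3','scene3'):
    g=cloud(load(n)).reshape(-1,3); l=np.c_[g[:,:2]@R,g[:,2]]; m=(abs(l[:,0]-527)<20)&(abs(l[:,1]-130)<25)&(l[:,2]>122)&(l[:,2]<140); print(n,m.sum(),l[m].min(0),l[m].max(0))
E
```

```text
dark red 312 321 105 138
inner rim at z82..90: 
82 [[523.7, 34.3], [531.6, 8.1]]
90 [[523.8, 34.6], [531.4, 9.2]]
[444, 446, 448, 447, 448, 449, 446, 446, 442, 442, 447, 475, 497, 500, 476, 377, 240, 155, 141, 142, 144, 140, 137, 142, 141, 137, 150, 239, 395, 482, 505, 507, 483, 461, 449, 446, 445, 445, 447, 447, 446, 448, 447, 447, 447]
[442, 446, 445, 445, 445, 446, 442, 429, 388, 334, 320, 301, 227, 159, 146, 143, 143, 144, 147, 145, 141, 146, 143, 144, 143, 136, 139, 145, 141, 137, 140, 143, 142, 143, 140, 144, 139, 141, 142, 141, 146, 142, 136, 140, 140, 139, 148, 240, 408, 538, 595, 604, 591, 543, 473, 447, 448, 447, 448, 447, 448, 448, 446]
box [[453.01843189 -43.1209766 ]
 [602.25773436 104.87896999]] 90.91654877782595
shutter edge [527.2529289   55.40467791]
side3 146 [516.07301032 122.12341755 122.56949364] [535.14737948 142.98425608 131.81165275]
scene3 57 [518.30271665 113.5305712  122.9600702 ] [539.89665695 137.80726085 131.43324106]
```

View pics/c2.png

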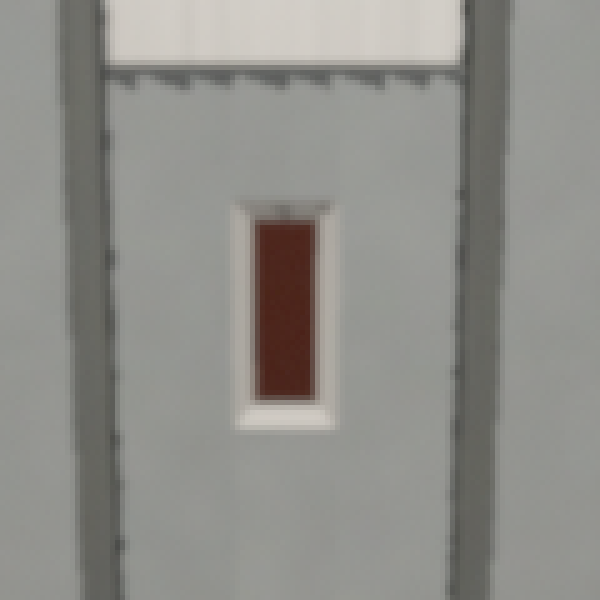

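```bash
python3 - <<'E'
from h import *
R=R2(18.3); c=load('w3')
a=ray(c,306.5,99.9,90.9)[:2]@R; b=ray(c,326.9,145.5,90.9)[:2]@R; print(a,b,b-a,(a+b)/2, R@((a+b)/2))
# slot in other cams
s=R@((a+b)/2)
for n in('side3','scene3'):
    c=load(n); T=np.linalg.inv(c['cam_to_world']); p=T@np.r_[s,90,1]; K=np.array([[c['fx'],0,c['cx']],[0,c['fy'],c['cy']],[0,0,1.]])
    uv=cv2.projectPoints(np.array([[p[0],-p[1],-p[2]]]),np.zeros(3),np.zeros(3),K,np.array(c['dist_coeffs']))[0]; print(n,uv.ravel())
    u,v=uv.ravel().astype(int); cr=c['image'][v-30:v+30,u-30:u+30]; cv2.imwrite(f'pics/cc_{n}.png',cv2.resize(cr,None,fx=8,fy=8,interpolation=cv2.INTER_NEAREST))
cv2.imwrite('pics/cc.png',np.hstack([cv2.resize(cv2.imread(f'pics/cc_{n}.png'),(390,390)) for n in('side3','scene3')]))
E
```

```text
[520.15939474  37.99579984] [535.6334358    3.94231364] [ 15.47404106 -34.0534862 ] [527.89641527  20.96905674] [494.61418059 185.66404864]
side3 [298.55231039 307.43773155]
scene3 [408.43196027 149.61445847]
```

View pics/cc.png

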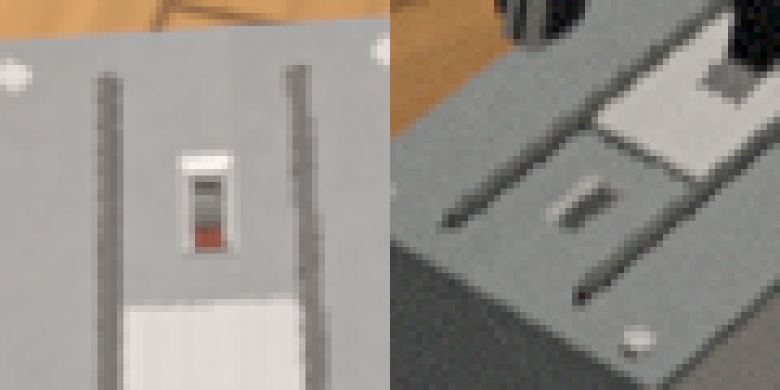

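Slot: world (494.6,185.7), rim measured 15.5 x 34 mm against 16 x 34 expected. The grip is 110.9 mm from it, so the shutter is at its 60 mm stop, which fits the 12 N stop. Now the rack.

```bash
python3 - <<'E'
from h import *
from workcell import *
th=np.deg2rad(5); yb=R2(5)[:,1]
p=np.array([509,-328])-yb*50
movep(list(p)+[250],Rt(th)); open_gripper()
c=camera('wrist'); cv2.imwrite('pics/w4.png',c['image']); pickle.dump(c,open('pics/w4.pkl','wb'))
print(read_state()['time'],read_state()['finger_gap'])
W=cloud(c); g=W.reshape(-1,3)
m=(g[:,2]>152)&(g[:,2]<165)&(abs(g[:,0]-509)<25)&(abs(g[:,1]+328)<30); P=g[m]
for t in(0,2,4,5,6,8,10):
    R=R2(t); l=P[:,:2]@R; lo,hi=np.percentile(l,1,0),np.percentile(l,99,0); print(t,(hi-lo).round(1),(R@((lo+hi)/2)).round(1),P[:,2].mean().round(1))
m=(abs(g[:,2]-42)<4)&(g[:,0]>430)&(g[:,0]<580)&(g[:,1]>-400)&(g[:,1]<-110)
b=rectfit(g[m][:,:2],250,56,np.deg2rad(5),.5); print('rack',np.rad2deg(b[1]),b[2],b[3],g[m][:,2].mean())
for nm,(x,y) in dict(A=(509,-328),B=(503,-253),C=(496,-178)).items():
    m=(g[:,2]>150)&(abs(g[:,0]-x)<32)&(abs(g[:,1]-y)<35)&(g[:,2]<170); P=g[m]; print(nm,m.sum(),np.ptp(P[:,:2]@R2(5),axis=0) if m.sum() else'')
E
```

```text
10.8583 85.39519336459293
0 [20.3 29.1] [ 509.3 -327.7] 157.6
2 [19.9 29.1] [ 509.3 -327.8] 157.6
4 [19.6 29.2] [ 509.3 -327.8] 157.6
5 [19.6 29.2] [ 509.2 -327.8] 157.6
6 [19.6 29.3] [ 509.2 -327.8] 157.6
8 [19.9 29.2] [ 509.2 -327.8] 157.6
10 [20.2 29.3] [ 509.2 -327.8] 157.6
rack 4.749999999999999 [ 506.45075642 -295.79633972] [ 55.76435474 162.60523887] 42.9291193008981
A 1149 [19.83734498 29.4739738 ]
B 1007 [19.85108712 20.12588203]
C 0
```

View pics/w4.png

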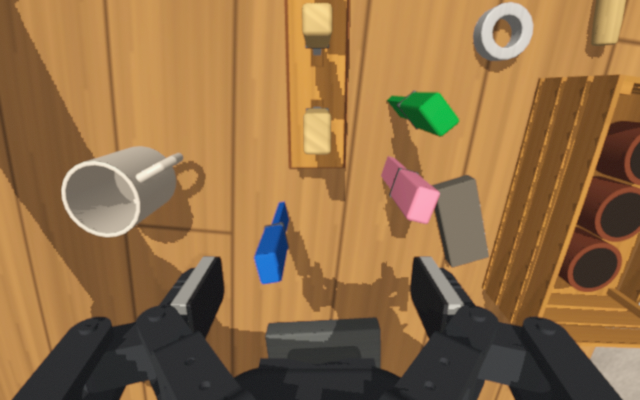

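Handle A measures 19.8 x 29.5 mm with its top at z=157.6 and centre (509.2,-327.8), while its neighbour B is 20 mm wide. The picture shows A at (317,132), and the decoys are clear of the jaws.

```bash
python3 - <<'E'
from h import *
from workcell import *
th=np.deg2rad(4.9)
p=[509.2,-327.8]
for z in(102,300):print(z,inverse_kinematics(p+[z],Rt(th)) is not None)
movep(p+[215],Rt(th)); r=movel(p+[103],max_speed=120,guard=12)
s=read_state(); print(r,s['eef_pos'],s['ft_force'],s['time'])
if not r:
    clamp(); s=read_state(); print(s['finger_gap'],s['ft_force'],s['eef_pos'])
    f0=s['ft_force'][2]
    r=movel(p+[150],max_speed=80,guard=15); print(r)
    if not r: movel(p+[285],max_speed=200); 
    wait(.3); s=read_state(); print(s['finger_gap'],s['ft_force'],s['eef_pos'],s['time'])
    for n in('wrist','side','scene'):
        c=camera(n); cv2.imwrite(f'pics/{n}5.png',c['image']); pickle.dump(c,open(f'pics/{n}5.pkl','wb'))
E
```

```text
102 True
300 True
False [ 509.58841107 -327.98695229  103.6947677 ] [-0.06426912  0.07737047 -0.10227686] 12.2917
19.544758214858465 [-0.42964277 -0.20369494  4.69193116] [ 509.26827081 -327.82316657  103.1872008 ]
False
19.360202849649294 [-0.74089754  0.52684089 -1.02146974] [ 509.07270744 -327.68961247  284.33938485] 14.7667
```

View pics/wrist5.png

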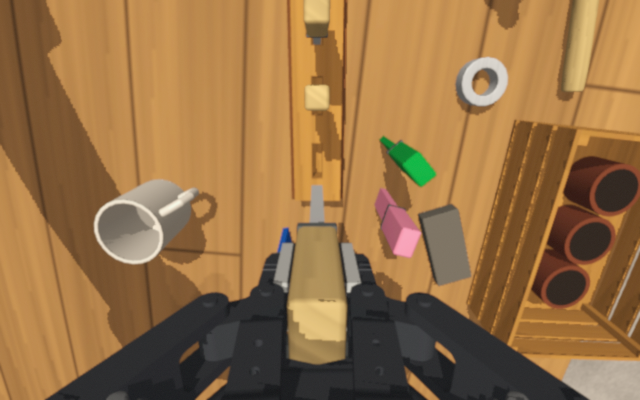

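View pics/scene5.png

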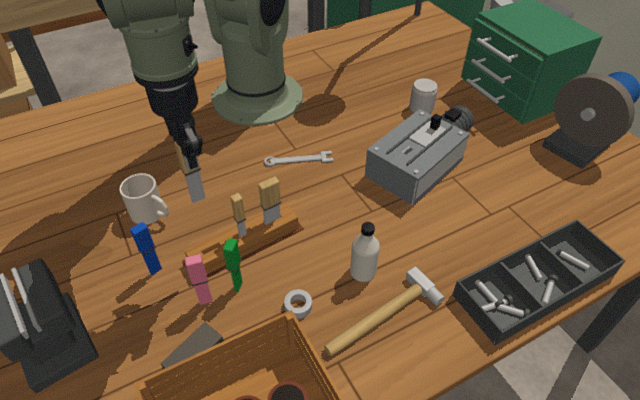

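The blank is held and the other two still stand in the rack. Next I'll check its tilt and offset in the gripper.

```bash
cat > meas.py <<'E'
from h import *
def meas(c,pos,Rm,u0=285,u1=350):
    W=cloud(c); q=(W-pos)@Rm   # tool frame coords
    sub=q[180:345,u0:u1].reshape(-1,3); sub=sub[np.isfinite(sub[:,0])]
    out={}
    # camera is at tool -y ; front faces at y~-15 (handle) and -13(blade)
    f=sub[(sub[:,2]<92)&(sub[:,2]>-60)&(abs(sub[:,1])<40)&(abs(sub[:,0])<12)]
    for nm,lo,hi in(('handle',-45,10),('blade',22,90)):
        s=f[(f[:,2]>lo)&(f[:,2]<hi)&(f[:,1]<0)]
        if nm=='handle': s=s[abs(s[:,0])<7]
        else: s=s[abs(s[:,0])<11]
        if len(s)<30: print(nm,len(s)); continue
        A=np.c_[s[:,2],np.ones(len(s))]; k=np.linalg.lstsq(A,s[:,1],rcond=None)[0]
        r=s[:,1]-A@k; s2=s[abs(r)<2]; A=np.c_[s2[:,2],np.ones(len(s2))]; k=np.linalg.lstsq(A,s2[:,1],rcond=None)[0]
        print(nm,len(s),'y slope deg',np.rad2deg(np.arctan(k[0])).round(2),'y@z mean',(A@k).mean().round(2),'z',s2[:,2].min().round(1),s2[:,2].max().round(1),'x',np.percentile(s2[:,0],[2,98]).round(1))
        if nm=='blade':
            for a in(25,45,65):
                t=s2[(s2[:,2]>a)&(s2[:,2]<a+20)]
                if len(t)>10: print('  z',a,'x mid',np.mean(np.percentile(t[:,0],[2,98])).round(2),np.median(t[:,1]).round(2))
    return q
E
python3 - <<'E'
from meas import *
from workcell import *
s=read_state(); c=load('wrist5'); q=meas(c,np.array(s['eef_pos']),np.array(s['tool_rot']))
for v in range(180,345,8): print(v,q[v,317].round(1))
for v in (195,205,215): print(v,[q[v,u].round(1).tolist() for u in range(306,330,2)])
E
```

```text
handle 2096 y slope deg -0.23 y@z mean -15.27 z -45.0 10.0 x [-6.7  6.7]
blade 436 y slope deg -0.16 y@z mean -13.47 z 22.4 89.8 x [-3.8  3.9]
  z 25 x mid 0.14 -13.42
  z 45 x mid -0.07 -13.46
  z 65 x mid 0.07 -13.56
180 [  0.6  24.  242.1]
188 [  0.5 -13.6  80.8]
196 [  0.5 -13.7  61.9]
204 [  0.5 -13.2  47.4]
212 [  0.5 -13.3  33. ]
220 [  0.5 -13.6  20.2]
228 [  0.5 -15.4   5.1]
236 [  0.5 -15.9  -5.2]
244 [  0.4 -15.3 -12.3]
252 [  0.4 -15.  -19.1]
260 [  0.4 -15.3 -26.6]
268 [  0.4 -15.4 -33.1]
276 [  0.4 -15.4 -38.6]
284 [  0.4 -15.1 -43.5]
292 [  0.4 -15.1 -48.3]
300 [  0.4 -14.8 -52.3]
308 [  0.4 -12.5 -53.4]
316 [  0.4 -10.4 -54.7]
324 [  0.4  -7.6 -55.2]
332 [  0.4  -3.3 -53.9]
340 [  0.5   0.9 -53. ]
195 [[-13.0, 43.0, 241.5], [-10.6, 43.5, 243.1], [-8.1, 43.0, 241.2], [-2.9, -13.4, 64.9], [-1.5, -13.9, 63.5], [-0.2, -13.4, 64.9], [1.1, -13.4, 64.9], [2.5, -13.8, 63.5], [3.8, -13.5, 64.8], [9.2, 42.9, 241.2], [11.8, 43.6, 243.2], [14.2, 43.4, 242.6]]
205 [[-14.7, 71.6, 285.2], [-11.9, 71.4, 284.5], [-3.8, -13.5, 44.7], [-2.6, -13.6, 44.2], [-1.4, -13.3, 45.3], [-0.1, -13.2, 45.4], [1.1, -13.7, 44.0], [2.3, -13.4, 45.0], [3.5, -13.2, 45.6], [10.4, 71.6, 285.1], [13.1, 70.9, 283.1], [15.9, 71.3, 284.4]]
215 [[-14.8, 86.1, 284.2], [-12.0, 85.9, 283.5], [-3.5, -12.9, 29.2], [-2.3, -13.4, 28.2], [-1.2, -13.6, 27.6], [-0.1, -12.9, 29.3], [1.0, -13.6, 27.6], [2.1, -13.7, 27.3], [3.3, -13.6, 27.6], [10.5, 86.4, 284.9], [13.3, 86.0, 283.9], [16.0, 85.8, 283.5]]
```

Blank centred in the gripper (about 0, -0.4 mm) and vertical within 0.25°, lower end 91 mm below the TCP. Moving over the slot.

```bash
python3 - <<'E'
from meas import *
from workcell import *
th=np.deg2rad(18.3); R=R2(18.3)
t=R@np.array([527.85,20.6]); t=list(t); print(t, [inverse_kinematics(t+[z],Rt(th)) is not None for z in(143,285)])
movep(t+[285],Rt(th)); movel(t+[205],max_speed=150); wait(.4)
s=read_state(); print(s['time'],s['eef_pos'],np.array(s['eef_pos'])[:2]@R,s['ft_force'],s['finger_gap'],np.rad2deg(np.arctan2(s['tool_rot'][1][0],s['tool_rot'][0][0])))
for n in('wrist','side','scene'):
    c=camera(n); cv2.imwrite(f'pics/{n}6.png',c['image']); pickle.dump(c,open(f'pics/{n}6.pkl','wb'))
meas(load('wrist6'),np.array(s['eef_pos']),np.array(s['tool_rot']))
a=[cv2.resize(load(n)['image'][v:v+100,u:u+100],(390,390),interpolation=cv2.INTER_CUBIC) for n,u,v in(('side6',250,240),('scene6',360,90))]
cv2.imwrite('pics/c6.png',np.hstack(a))
E
```

```text
[np.float64(494.68599378035043), np.float64(185.2990827218179)] [True, True]
17.8583 [494.80916597 185.26763997 205.27987209] [527.95707003  20.53147232] [-0.49372493  0.46093554 -1.3878076 ] 19.50113576344254 18.291399273849837
handle 2080 y slope deg -0.21 y@z mean -15.07 z -45.0 9.9 x [-6.7  6.7]
blade 437 y slope deg -0.08 y@z mean -13.2 z 22.0 89.5 x [-3.4  4.2]
  z 25 x mid 0.47 -13.19
  z 45 x mid 0.3 -13.23
  z 65 x mid 0.42 -13.2
```

View pics/wrist6.png

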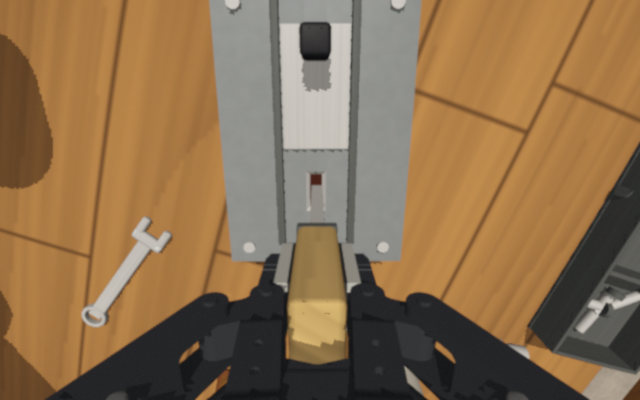

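View pics/c6.png

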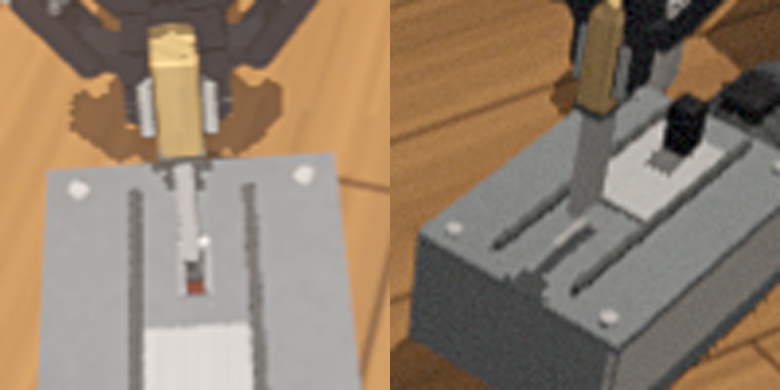

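```bash
python3 - <<'E'
from meas import *
R=R2(18.3); c=load('wrist6'); im=c['image'].astype(int)
red=(im[:,:,2]-im[:,:,0]>35)&(im.sum(2)<260); red[:160]=0;red[195:]=0;red[:,:300]=0;red[:,335:]=0
v,u=np.where(red); print(u.min(),u.max(),v.min(),v.max())
for vv in range(v.min(),v.max()+1,2): 
    uu=u[v==vv]; print(vv,uu.min(),uu.max(), end='; ')
cr=c['image'][160:230,285:350]; cv2.imwrite('pics/c7.png',cv2.resize(cr,None,fx=8,fy=8,interpolation=cv2.INTER_NEAREST))
for vv in (178,188,195): print(vv,im[vv,300:334].sum(1).tolist())
E
```

```text
311 320 175 183
175 312 320; 177 312 320; 179 311 320; 181 311 320; 183 311 320; 178 [431, 427, 432, 427, 430, 441, 471, 485, 474, 422, 298, 176, 131, 127, 125, 128, 129, 129, 130, 130, 165, 293, 437, 489, 490, 474, 451, 440, 442, 440, 439, 439, 439, 439]
188 [432, 432, 431, 428, 426, 437, 471, 488, 476, 425, 330, 335, 393, 417, 422, 421, 423, 422, 419, 422, 422, 431, 462, 489, 492, 477, 452, 438, 433, 435, 433, 433, 432, 431]
195 [429, 429, 428, 428, 429, 438, 466, 484, 479, 429, 353, 377, 413, 424, 420, 421, 421, 421, 422, 422, 421, 423, 437, 474, 489, 476, 450, 434, 433, 430, 432, 433, 432, 430]
```

View pics/c7.png

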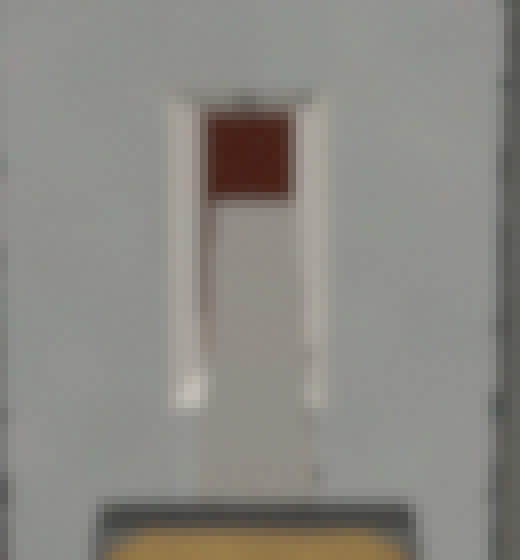

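```bash
python3 - <<'E'
from meas import *
R=R2(18.3); c=load('wrist6')
# crop px/8 + origin -0.5
f=lambda x,y:(285+x/8-.5,160+y/8-.5)
print('blade bottom front edge',[(ray(c,*f(x,200),114.9)[:2]@R).round(2).tolist() for x in(210,297)])
print('slot outer far edge',[(ray(c,*f(x,100),90.9)[:2]@R).round(2).tolist() for x in(172,322)])
print('slot inner far',[(ray(c,*f(x,110),87)[:2]@R).round(2).tolist() for x in(203,300)])
E
```

```text
blade bottom front edge [[524.2, 33.64], [532.3, 33.64]]
slot outer far edge [[519.96, 37.33], [535.17, 37.34]]
slot inner far [[523.01, 35.32], [533.01, 35.33]]
```

```bash
python3 - <<'E'
from meas import *
from workcell import *
R=R2(18.3); t=list(R@np.array([527.45,20.65]))
def rep(r): 
    s=read_state(); print(r,round(s['time'],2),np.array(s['eef_pos']).round(2),(np.array(s['eef_pos'])[:2]@R).round(2),np.array(s['ft_force']).round(2),np.array(s['torque']).round(2),round(s['finger_gap'],2))
rep(movel(t+[188],max_speed=60,guard=8)); wait(.3); rep(0)
ok=True
for z in (178,172,160,143.5):
    r=movel(t+[z],max_speed=25,guard=6); rep(r)
    if r: break
wait(.4); rep(0)
for n in('wrist','side','scene'):
    c=camera(n); cv2.imwrite(f'pics/{n}8.png',c['image']); pickle.dump(c,open(f'pics/{n}8.pkl','wb'))
s=read_state(); meas(load('wrist8'),np.array(s['eef_pos']),np.array(s['tool_rot']))
a=[cv2.resize(load(n)['image'][v:v+100,u:u+100],(390,390),interpolation=cv2.INTER_CUBIC) for n,u,v in(('side8',250,250),('scene8',360,90))]
cv2.imwrite('pics/c8.png',np.hstack(a))
E
```

```text
False 18.44 [494.07 185.26 187.61] [527.25  20.75] [-0.82  0.43 -0.46] [-0.03  0.02  0.  ] 19.32
0 18.74 [494.37 185.28 188.16] [527.55  20.68] [-1.19 -0.33 -0.71] [ 0.02 -0.02  0.01] 19.64
False 19.29 [494.25 185.28 177.93] [527.43  20.71] [-0.33  0.54 -0.97] [ 0.01  0.06 -0.01] 19.16
False 19.68 [494.23 185.23 171.9 ] [527.4   20.68] [-0.23  0.28 -0.88] [-0.01  0.02  0.01] 19.25
False 20.32 [494.27 185.29 159.98] [527.45  20.72] [-0.23  0.17 -0.58] [ 0.01 -0.02 -0.01] 19.24
False 21.12 [494.31 185.28 143.57] [527.49  20.7 ] [ 0.37  0.1  -1.47] [0.06 0.02 0.06] 19.22
0 21.52 [494.31 185.21 143.53] [527.46  20.64] [-0.56  0.57 -1.28] [-0.04 -0.01 -0.  ] 19.59
handle 2086 y slope deg -0.24 y@z mean -15.04 z -45.0 9.9 x [-6.7  6.7]
blade 1333 y slope deg -4.99 y@z mean -14.12 z 22.2 57.1 x [-9.9 10.3]
  z 25 x mid 0.48 -13.16
  z 45 x mid 0.03 -15.47
```

View pics/c8.png

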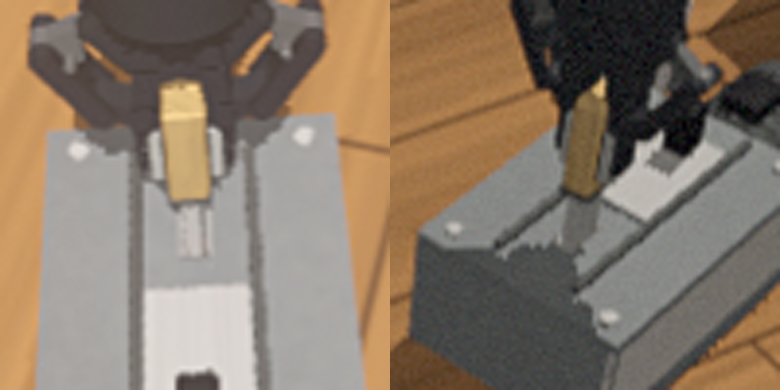

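View pics/wrist8.png

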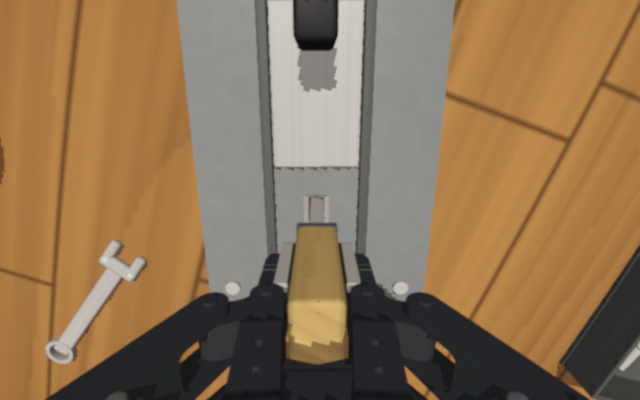

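View pics/scene8.png

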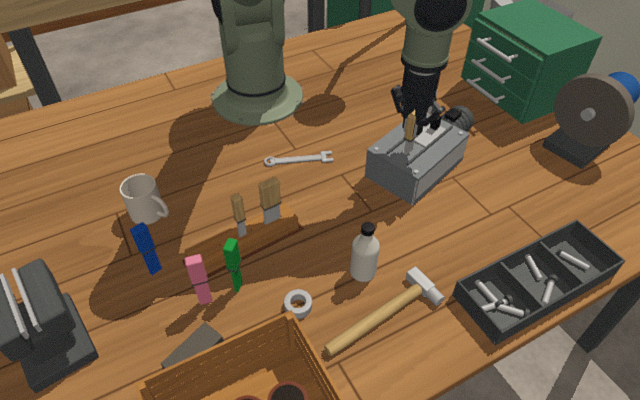

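```bash
python3 - <<'E'
from h import *
from workcell import *
R=R2(18.3); c=load('wrist8'); print('shutter edge', ray(c,316,168,94)[:2]@R)
s=read_state(); print(s['time'],np.abs(s['qvel']).max(),s['ft_force'],s['eef_pos'],s['finger_gap'])
finish_job()
E
```

```text
shutter edge [527.67614266  55.74890044]
21.675 0.0025954546533964867 [ 0.17494268  0.12262498 -1.49034123] [494.30013277 185.20453831 143.49436367] 18.887192139179184
the job is handed in; nothing more can be done
```

The job is handed in at 21.7 s: the shutter is open and the middle blank hangs in the slot, still held by the gripper. `finish_job` gave no verdict, so this rests on my own checks.

- **Shutter:** I pushed it open by its grip until the push met 12 N, well above the 2–3 N it needs to slide. The grip then measured 110.9 mm from the slot's centre, where fully open should be 110 mm. The shutter's edge was in the same place (within 0.4 mm) after the insertion.
- **Blank:** I took the one with the handle measuring about 20 x 29.5 mm; one of the others is 20 mm wide and the other 42 mm. In the gripper it was vertical to within 0.25°.
- **Insertion:** It went straight down with no guard stop. The lower end is about 37.5 mm below the top of the plate, worked out from the arm's position rather than seen directly. At the end the tool felt only about 1.5 N downward, roughly the blank's weight, and about 0.2 N sideways.
- **The rest:** The last scene picture shows the other two blanks standing in the rack and the coloured look-alikes untouched.

**Checks that disagreed:**
- The cameras differed by up to about 5 mm on where things are. I used the wrist camera for both the blade and the slot so its error would largely cancel.
- The automatic blade-tilt fit after insertion read -5°. I discounted it because it had picked up part of the plate; the handle fit in the same picture read -0.24°.

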